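# Drive the seized plug out of the cell lid

### The job

A steel plug is stuck in the centre bore of the black cell lid that lies in the drive-out stand. Take the thick brass drift out of the tool block, find the bore with its nose by feel, and push the plug down and out so that it drops into the tray beneath, never leaning on the lid or the stand with more than about 30 N. Then stand the drift back in the hole it came from, with the lid still lying in the stand and everything else left where it was.

Things in the scene. Friction and masses are not known exactly. Their poses are not given: they have to be found in the camera images.
- stand: drive-out stand, aluminium, fixed: a 120 x 120 mm top plate 12 mm thick, upper face 60 mm above the bench, on two cheeks at its y ends, open towards its x ends. Origin on the bench under the middle, z up. A 68 mm round opening in the plate holds the loose black cell lid, which is not tracked itself
- stand_axis (a point): point on the stand's vertical axis, level with the lid's flat top, 74 mm above the bench. The lid: an 86 mm flange 14 mm thick resting on the plate, over a 56 mm spigot with 6 mm play all round in the opening, so the lid's centre lies up to 6 mm from this axis, in any direction. Through its centre: a vertical bore 16 mm wide, 30 mm long
- stand_exit (a point): point on the stand's axis level with the bore's lower end, 44 mm above the bench. In the bore sits the solid steel plug, 15.6 mm wide and 20 mm long, its top 4 to 8 mm below the lid's top. It is tight: a steady 8 to 16 N moves it, until its top is about 21 mm below the lid's top; from there it is loose and drops
- tray: shallow black plastic catch tray, 94 x 90 mm, 16 mm high with 3 mm walls, fixed in the stand below the lid; origin under its middle, 4 mm above the bench. Its floor is 7 mm above the bench: a plug that leaves the lid drops 17 mm or so into it
- drift_mid (a point): thick brass drift, 0.3 kg, upright in the tool block: a round grip 26 mm wide and 60 mm long over a stem 14 mm wide and 47 mm long that hangs in the hole, the shoulder between them resting on the block's top. This point: middle of the grip, on the axis, 30 mm above the shoulder, 77 mm above the flat nose; z up along the drift
- drift_tip (a point): the middle of the drift's flat nose (14 mm across, its rim just broken by a 0.5 mm bevel), 47 mm below the shoulder
- block: the grey tool block, 150 x 56 mm and 56 mm high, fixed to the bench; origin under its middle. Three upright through holes, 17 mm in diameter, lie in a row along its x axis, at -50, 0 and +50 mm. The drift stands in one of the end holes, the thin pin punch in the other; the middle one is empty
- punch_mid (a point): middle of the grip of the pin punch, which is not wanted here: a 20 mm grip 50 mm long over a 6 mm stem; z up
- beaker: empty glass beaker, 70 mm across and 95 mm high, to be left alone; origin under its middle
- collar: black plastic ring, 90 mm across and 20 mm high, to be left alone; origin under its middle
- screwdriver: screwdriver with a black handle, 180 mm long, lying on the bench, to be left alone; origin under its middle, x towards its tip
- jar: closed glass sample jar, 52 mm across and 75 mm high, to be left alone; origin under its middle
- amber: closed amber bottle, 64 mm across and 150 mm high, to be left alone; origin under its middle
- washer: closed white plastic bottle, 66 mm across and 160 mm high, to be left alone; origin under its middle
- brush: flat brush with a wooden handle, 170 mm long, lying on the bench, to be left alone; origin under its middle, x towards its bristles
Things that resemble listed ones, but are neither listed nor needed, are in the scene too. What is shaped like the part that bears drift_mid but red is not meant.

How it is judged:
By the outcome, as a careful person would: the job done as asked, in the order asked, and still so for the second after the job is handed in, with the robot touching nothing.
It also fails if it takes over 67 s, if anything falls off the work surface, if the arm or the gripper's body presses on something with over 40 N, if the wrist force passes 120 N, or if a joint passes its speed limit or range.

### The arm

A 6-joint arm with a two-finger parallel gripper is mounted at the origin on the work surface. World frame = base frame: x ahead of the robot, y to its left, z up, the work surface at z = 0. Lengths are in mm, angles in rad, forces in N, time in s.
With the tool pointing down it reaches from about 350 to 950 mm from the base axis. Payload 17.4 kg.
Tool frame: the origin (TCP) lies at the very end of the fingers, on their centre line; the grasp point (between the pads) lies 19 mm behind it; z points along the fingers, y is the line along which they close (so a half turn about z gives the same grasp; the last joint's range is limited). The gripper opens to 93 mm and grips with 3 to 60 N. Pads are 15 mm wide; open, the fingers measure 128 mm over their backs; the gripper's body (75 mm by 188 mm) begins 65 mm behind the grasp point.
Start: joints at [1.186, 0.116, 1.442, -0, 1.584, -0.038], TCP at [229.434, 634.817, 218.646] pointing down, gripper open.
Joint ranges: [-2.83, 2.83], [-0.83, 2.19], [0.07, 2.5], [-1.14, 4.28], [0.01, 3], [-2.97, 2.97]. Speed limits (rad/s): [1.89, 1.89, 2.22, 3.14, 3.14, 3.14].

### API

Orientations are given as a 3x3 rotation matrix whose columns are the frame's x, y, z axes.
In Python, from cell import env gives the robot as it stands.
- The arm moves only by the tool move_arm, never from a script. Its arguments are lists of equal length, an entry for each row: "rotation": the turn, a rotation vector about the world's x, y, z in rad, a list of three; "linear": the shift along the world's x, y, z in mm, a list of three; "hand": the opening, from 0 (shut) to 1 (fully open). In form: {"rotation": [[rx, ry, rz], ...], "linear": [[tx, ty, tz], ...], "hand": [hand, ...]}. A call has 1 to 12 rows; each row shifts and turns the commanded pose from where the row before left it; what a row does not reach is not made up. A row lasts 1/10 s, in which the tool goes at most 50 mm and 8.59 degrees, less where a joint would pass 70% of its speed; a pose out of reach is approached as far as the arm can. A call with a gripper value outside its range is refused whole. The fingers move at their own pace and stop on an object; "force" is the grip in N (left out, the last holds). Time passes only in rows, so rows that do not move let the fingers close. It gives the time, the measured TCP pose, the force, the opening and the grip force at its end, in the units of the state.
- env.observe(): the state, without advancing time (a new reading comes with each control period).
- env.read_camera(name): name is "scene" or "top" or "wrist"; returns the picture (420x560x3 uint8, blue, green, red); there is no depth.
- env.calibration(name): a dict with "mtx" (3x3 intrinsics, pixels), "k1" (the pictures are not rectified: a ray, as slopes to the right and down, at radius r is drawn at 1 + k1 r^2 times it, then the intrinsics apply), "extrinsics" (4x4, takes a point from world to camera coordinates). Camera axes: x right, y down, z forward; pixel columns grow to the right and rows downward; lengths in mm; the calibration is good to about 2 mm. A picture is of the moment at which its call begins: read the wrist's pose just before it. calibration takes no time and is no camera call; for the wrist camera it gives the pose at the moment of the call.
- env.finish_job(): hands the job in; it is judged then, once.
The state is a dict: "t": time; "joints": joint angles; "qd": joint speeds; "joint_efforts": joint torques, N m; "position": TCP position; "eef_rot": TCP orientation; "force": force on the tool from outside, world axes, zero at the start; "torque": the same for the moment, N m; "finger_gap": finger opening in mm; "grip_force": force on a finger pad.
Only numpy, scipy, OpenCV 4.12 (cv2) and the standard library are available. Lean on these libraries where they do the work, as an engineer would, in place of code of your own. Each camera call takes 0.05 s, during which the arm holds its last target. There are 200 camera calls.

## Working session

There is one attempt and no reset: what is moved stays moved. The work goes in short steps, Python scripts to look and compute and a tool call to move; the robot and the scene stay as the last step left them, time stands still between calls to the robot, and variables do not carry over. Pictures are saved under pics/ and viewed, at most 10 in all, crops included, and the job is handed in when it is done.

Besides the shell and the picture viewer there is one more tool, called after "Emit:" as name(argument=value, ...) on one line, values as JSON. move_arm: Moves the arm, as the interface text tells. Its arguments: {"type":"object","properties":{"rotation":{"type":"array"},"linear":{"type":"array"},"hand":{"type":"array"},"force":{"type":"number"}},"required":["rotation","linear","hand"]}

```bash
ls; mkdir -p pics
cat > h.py <<'E'
import numpy as np, cv2
from cell import env
def snap(name,f):
    c=env.calibration(name); im=env.read_camera(name); cv2.imwrite('pics/'+f,im); np.savez('pics/'+f+'.npz',**{k:np.array(c[k]) for k in('mtx','k1','extrinsics')}); return im,c
def load(f): return dict(np.load('pics/'+f+'.npz'))
def ray(c,u,v):
    K=np.array(c['mtx']);k=float(c['k1']);d=np.array([(u-K[0,2])/K[0,0],(v-K[1,2])/K[1,1]]);s=d.copy()
    for _ in range(20): s=d/(1+k*(s@s))
    E=np.array(c['extrinsics']);R=E[:3,:3];o=-R.T@E[:3,3];return o,R.T@np.array([s[0],s[1],1])
def at(c,u,v,z):
    o,d=ray(c,u,v);return o+d*(z-o[2])/d[2]
def proj(c,P):
    E=np.array(c['extrinsics']);p=E[:3,:3]@np.array(P)+E[:3,3];s=p[:2]/p[2];s=s*(1+float(c['k1'])*(s@s));K=np.array(c['mtx']);return K[0,0]*s[0]+K[0,2],K[1,1]*s[1]+K[1,2]
E
python3 - <<'E'
from h import *
a,_=snap('top','top0.png');b,_=snap('scene','scene0.png')
cv2.imwrite('pics/top0b.png',cv2.resize(a,(800,600),interpolation=cv2.INTER_CUBIC))
cv2.imwrite('pics/scene0b.png',cv2.resize(b,(800,600),interpolation=cv2.INTER_CUBIC))
o=env.observe();print(o)
E
```

```text
pics
{'t': 0.1, 'joints': array([ 1.18620960e+00,  1.16411402e-01,  1.44217611e+00, -2.31694732e-06,
        1.58401296e+00, -3.78217348e-02]), 'qd': array([ 1.77496440e-03, -8.72311095e-04,  7.23723193e-04,  7.01401981e-05,
       -1.14173890e-03, -7.35236535e-04]), 'joint_efforts': array([ 2.20245706e-04, -7.22892165e+01, -6.23859072e+01,  7.80322286e-02,
        2.27408594e-02, -8.08862046e-05]), 'position': array([229.35820751, 634.64521938, 218.01083799]), 'eef_rot': array([[-9.40477056e-01,  3.39856977e-01, -3.75959559e-04],
       [ 3.39857183e-01,  9.40476592e-01, -9.35064397e-04],
       [ 3.57930050e-05, -1.00717917e-03, -9.99999492e-01]]), 'force': array([0.37627075, 0.12541463, 0.1535911 ]), 'torque': array([ 0.01145567,  0.01583655, -0.02621107]), 'grip_force': 0.0, 'finger_gap': 92.95113763032455}
```

View pics/top0b.png

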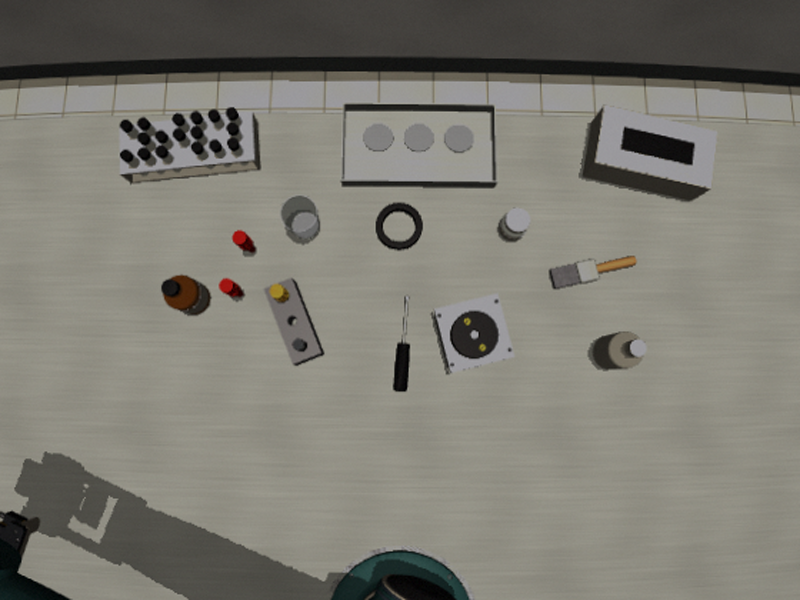

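View pics/scene0b.png

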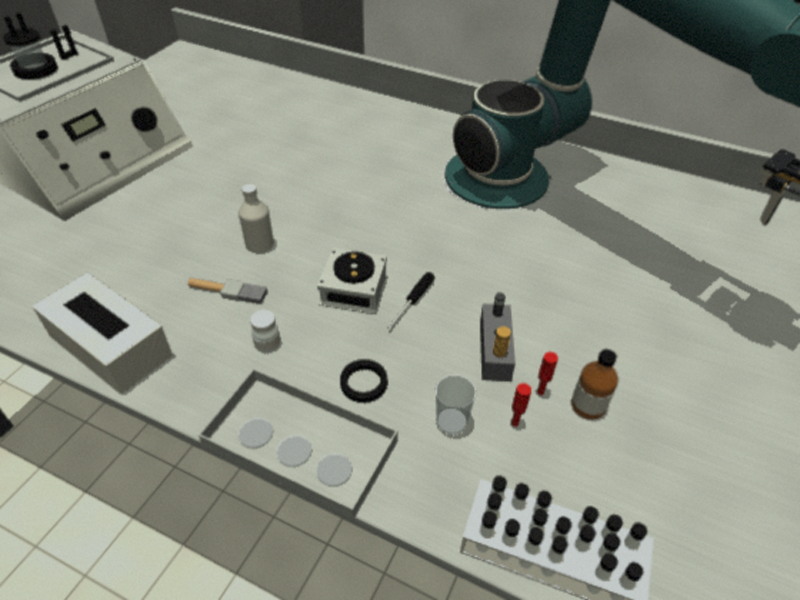

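Run:
```python
from h import *
c=load('top0.png')
for n,u,v,z in [('drifttop',278,290,116),('hole0',292.5,321,56),('punch',300,344,106),('blkTL',265,289,56),('blkTR',293,279,56),('blkBR',323,354,56),('blkBL',297,364,56),('plug',474.5,335,70),('lid',474,334.5,74),('s1',432,312,60),('s2',499,295,60),('s3',513,354,60),('s4',448,373,60),('red',228,286,130),('red2',240,238,130),('amber',170,289,150),('scr',402,366,15)]:
    print(n,at(c,u*.7,v*.7,z).round(1))
a=cv2.imread('pics/top0.png')
x=cv2.resize(a[180:280,170:270],(400,400),interpolation=cv2.INTER_CUBIC);y=cv2.resize(a[185:285,285:385],(400,400),interpolation=cv2.INTER_CUBIC)
cv2.imwrite('pics/crop1.png',np.hstack([x,y]))
```

```text
drifttop [603.9 220.8 116. ]
hole0 [555.3 203.1  56. ]
punch [510.6 181.  106. ]
blkTL [613.9 255.9  56. ]
blkTR [632.9 204.5  56. ]
blkBR [495.8 145.9  56. ]
blkBL [477.1 192.8  56. ]
plug [ 531.8 -127.4   70. ]
lid [ 532.4 -126.    74. ]
s1 [573.8 -51.3  60. ]
s2 [ 606.2 -174.    60. ]
s3 [ 498.5 -198.5   60. ]
s4 [463.6 -80.4  60. ]
red [608.1 306.1 130. ]
red2 [693.3 288.7 130. ]
amber [599.2 402.2 150. ]
scr [476.6   2.1  15. ]
```

View pics/crop1.png

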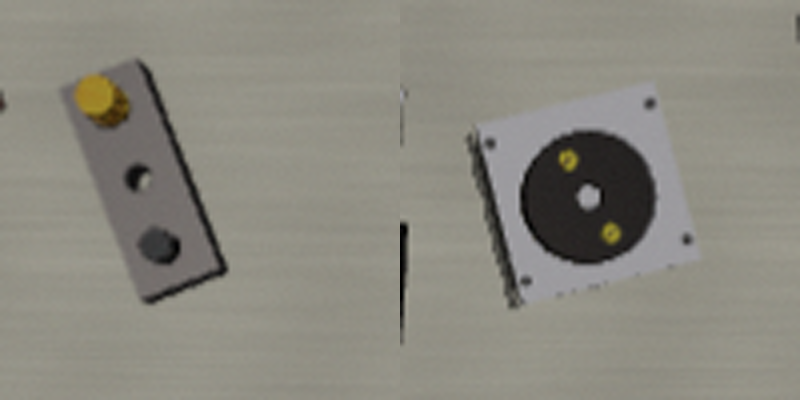

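Emit:
move_arm(rotation=[[0, 0, 0], [0, 0, 0], [0, 0, 0], [0, 0, 0], [0, 0, 0], [0, 0, 0], [0, 0, 0], [0, 0, 0], [0, 0, 0], [0, 0, 0], [0, 0, 0], [0, 0, 0]], linear=[[31, -34, 0], [31, -34, 0], [31, -34, 0], [31, -34, 0], [31, -34, 0], [31, -34, 0], [31, -34, 0], [31, -34, 0], [31, -34, 0], [31, -34, 0], [31, -34, 0], [31, -34, 0]], hand=[0.65, 0.65, 0.65, 0.65, 0.65, 0.65, 0.65, 0.65, 0.65, 0.65, 0.65, 0.65], force=60)

```text
t: 1.3
position: [602.4, 225.1, 218.4]
eef_rot: [[-0.94, 0.34, -0.0], [0.34, 0.94, -0.0], [0.0, -0.0, -1.0]]
force: [0.1, 1.2, -0.1]
finger_gap: 60.5
grip_force: 0.0
```

Run:
```python
from h import *
o=env.observe();print(o['t'],o['position'],o['eef_rot'].round(3),o['force'])
a,c=snap('wrist','w1.png');print(np.linalg.inv(c['extrinsics']).round(2)); print('pred drift',proj(c,[602,222,116]),proj(c,[555.3,203.1,56]))
cv2.imwrite('pics/w1b.png',cv2.resize(a,(800,600),interpolation=cv2.INTER_CUBIC))
```

```text
1.3 [602.37257883 225.11715293 218.40251051] [[-0.94  0.34 -0.  ]
 [ 0.34  0.94 -0.  ]
 [ 0.   -0.   -1.  ]] [ 0.05752283  1.20016983 -0.0798409 ]
[[ 3.4000e-01  9.0000e-01  2.6000e-01  5.3180e+02]
 [ 9.4000e-01 -3.3000e-01 -9.0000e-02  2.4942e+02]
 [ 0.0000e+00  2.7000e-01 -9.6000e-01  3.8533e+02]
 [ 0.0000e+00  0.0000e+00  0.0000e+00  1.0000e+00]]
pred drift (np.float64(275.81779281114945), np.float64(203.0883650709781)) (np.float64(241.5064134739905), np.float64(149.24790784080326))
```

View pics/w1b.png

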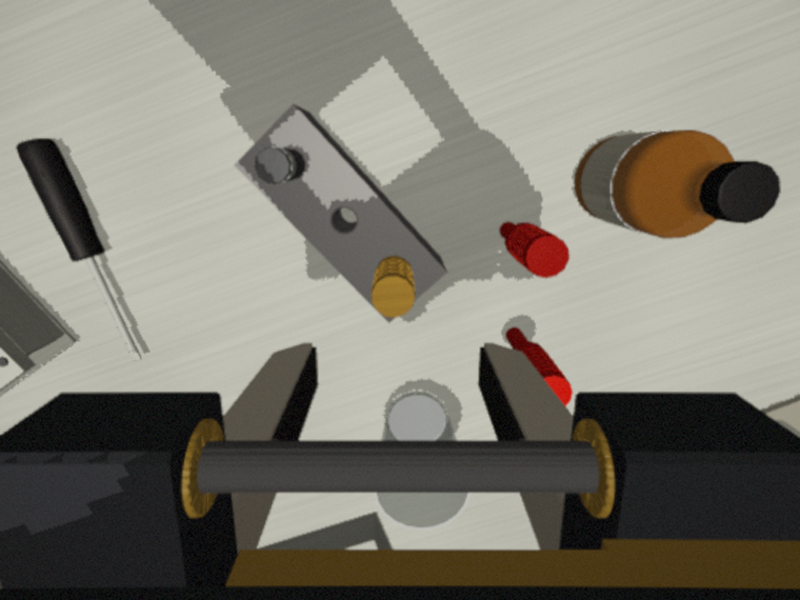

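Run:
```python
from h import *
c=load('w1.png')
for n,u,v,z in [('drift',393,297,116),('shoulder/front',393,268,56),('hole',344,218.5,56),('bTL',294,106,56),('bTR',446,271,56),('bBL',238,163,56),('bBR',389,321,56),('redA',545,255,107),('redAbase',508,230,0),('redB',556,388,107),('redBbase',515,334,0)]:
    print(n,at(c,u*.7-.15,v*.7-.15,z).round(1))
c=load('top0.png')
print(at(c,170+95.5/4-.5,180+96.5/4-.5,116),at(c,170+138.5/4-.5,180+179.5/4-.5,56),'plug',at(c,285+188.5/4-.5,185+197.5/4-.5,70))
```

```text
drift [605.5 219.9 116. ]
shoulder/front [602.  220.6  56. ]
hole [558.2 201.1  56. ]
bTL [480.8 197.4  56. ]
bTR [616.7 254.9  56. ]
bBL [500.7 148.8  56. ]
bBR [638.  204.5  56. ]
redA [614.2 311.8 107. ]
redAbase [616.  313.2   0. ]
redB [699.9 295.8 107. ]
redBbase [703.6 293.8   0. ]
[602.25580963 223.85033409 116.        ] [556.11971365 204.80888375  56.        ] plug [ 533.39923934 -126.00434903   70.        ]
```

Emit:
move_arm(rotation=[[0, 0, 0], [0, 0, 0], [0, 0, 0], [0, 0, 0], [0, 0, 0], [0, 0, 0], [0, 0, 0], [0, 0, 0], [0, 0, 0], [0, 0, 0], [0, 0, 0], [0, 0, 0]], linear=[[1.5, -3, -20], [0, 0, -35], [0, 0, -35], [0, 0, -30], [0, 0, -20], [0, 0, -10], [0, 0, 0], [0, 0, 0], [0, 0, 0], [0, 0, 0], [0, 0, 0], [0, 0, 0]], hand=[0.65, 0.65, 0.65, 0.65, 0.65, 0.65, 0.65, 0.2, 0.2, 0.2, 0.2, 0.2], force=20)

```text
t: 2.55
position: [603.0, 223.6, 69.2]
eef_rot: [[-0.94, 0.34, 0.0], [0.34, 0.94, -0.001], [-0.001, -0.0, -1.0]]
force: [0.5, 0.3, 4.2]
finger_gap: 26.2
grip_force: 20.0
```

Run:
```python
from h import *
o=env.observe();print(o['t'],o['position'],o['force'],o['torque'],o['finger_gap'],o['grip_force'])
```

```text
2.55 [603.04951187 223.55363581  69.17648331] [0.45888847 0.33594961 4.24335322] [ 0.08973662 -0.01237901 -0.01226056] 26.197956498915143 20.03748446702957
```

Emit:
move_arm(rotation=[[0, 0, 0], [0, 0, 0], [0, 0, 0], [0, 0, 0], [0, 0, 0], [0, 0, 0], [0, 0, 0], [0, 0, 0], [0, 0, 0], [0, 0, 0]], linear=[[0, 0, 0], [0, 0, 0], [0, 0, 0], [0, 0, 5], [0, 0, 10], [0, 0, 20], [0, 0, 30], [0, 0, 30], [0, 0, 25], [0, 0, 0]], hand=[0.2, 0.2, 0.2, 0.2, 0.2, 0.2, 0.2, 0.2, 0.2, 0.2], force=60)

```text
t: 3.55
position: [604.0, 224.5, 193.2]
eef_rot: [[-0.941, 0.34, 0.005], [0.34, 0.941, 0.002], [-0.004, 0.004, -1.0]]
force: [0.4, 0.2, -3.7]
finger_gap: 25.4
grip_force: 60.0
```

Run:
```python
from h import *
o=env.observe();print(o['t'],o['position'],o['force'],o['torque'],o['finger_gap'],o['grip_force'])
```

```text
3.55 [603.99769249 224.45092703 193.18782359] [ 0.39183361  0.16240727 -3.67206442] [-0.0033171  -0.05028415  0.0212868 ] 25.36155975377826 59.998533725738525
```

Emit:
move_arm(rotation=[[0, 0, 0], [0, 0, 0], [0, 0, 0], [0, 0, 0], [0, 0, 0], [0, 0, 0], [0, 0, 0], [0, 0, 0], [0, 0, 0], [0, 0, 0], [0, 0, 0], [0, 0, 0]], linear=[[0, -20, 0], [0, -40, 0], [0, -44, 0], [0, -45, 0], [0, -45, 0], [0, -45, 0], [0, -45, 0], [0, -40, 0], [0, -30, 0], [0, -20, 0], [0, 0, 0], [0, 0, 0]], hand=[0.2, 0.2, 0.2, 0.2, 0.2, 0.2, 0.2, 0.2, 0.2, 0.2, 0.2, 0.2], force=60)

```text
t: 4.75
position: [602.2, -150.6, 187.2]
eef_rot: [[-0.94, 0.341, -0.002], [0.341, 0.94, 0.001], [0.002, 0.0, -1.0]]
force: [-0.3, 0.3, -2.5]
finger_gap: 25.3
grip_force: 60.0
```

Run:
```python
from h import *
o=env.observe();print(o['t'],o['position'],o['eef_rot'].round(4),o['force'],o['torque'],o['finger_gap'],o['grip_force'])
a,c=snap('wrist','w2.png'); print('pred lid',proj(c,[533.4,-126,74]))
cv2.imwrite('pics/w2b.png',cv2.resize(a,(800,600),interpolation=cv2.INTER_CUBIC))
```

```text
4.75 [ 602.23260656 -150.55512521  187.20445931] [[-9.401e-01  3.409e-01 -1.800e-03]
 [ 3.409e-01  9.401e-01  8.000e-04]
 [ 1.900e-03  1.000e-04 -1.000e+00]] [-0.34509333  0.31548627 -2.5353058 ] [-0.03844244 -0.04891611  0.0158384 ] 25.29366532535686 59.99883592128754
pred lid (np.float64(279.03775862410953), np.float64(110.95421272546679))
```

View pics/w2b.png

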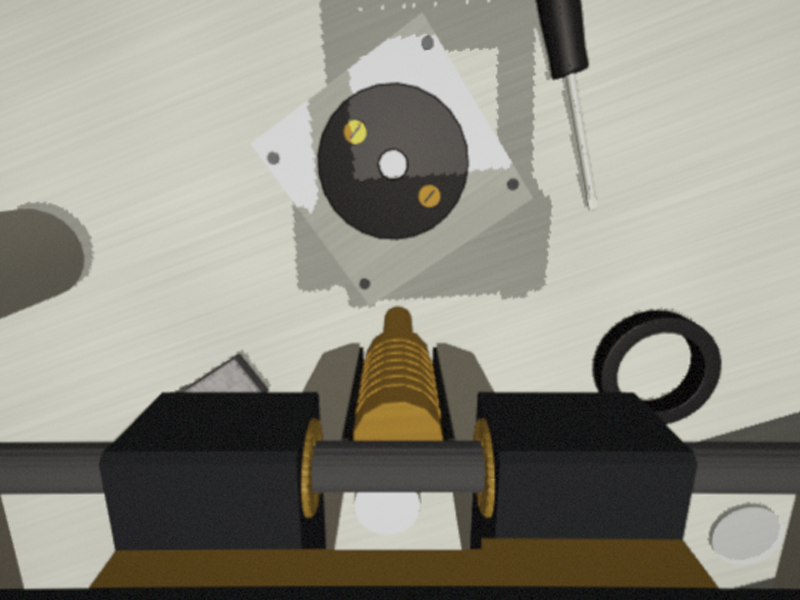

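Run:
```python
from h import *
c=load('w2.png');t=np.array([602.2,-150.6]);R=np.array([[-.94,.341],[.341,.94]])
def q(u,v,z): return at(c,u*.7-.15,v*.7-.15,z)[:2]
n=q(398,307,127)-7*R[:,0]; print('nose',n,'tool offset',R.T@(n-t))
print('bore',q(393,164,74),'plug',q(393,164,69),'lidcircle',[q(*p,74) for p in((319,160),(468,160),(393,82),(393,239))])
print('plate',np.mean([q(*p,60) for p in((427,42),(273,158),(364,284),(512,184))],0))
a=cv2.imread('pics/w2.png')
x=cv2.resize(a[90:140,250:300],(500,500),interpolation=cv2.INTER_CUBIC);y=cv2.resize(a[205:255,253:303],(300,300),interpolation=cv2.INTER_CUBIC)
cv2.imwrite('pics/crop2.png',np.hstack([x,np.vstack([y,np.zeros((200,300,3),np.uint8)])]))
```

```text
nose [ 606.04089533 -152.87282481] tool offset [-4.38547488 -0.82671002]
bore [ 534.96682805 -130.05961518] plug [ 535.02108174 -130.12658959] lidcircle [array([ 518.82022148, -168.35781577]), array([547.29165948, -89.75475803]), array([ 495.05938778, -115.47668117]), array([ 574.87288191, -144.63970888])]
plate [ 539.09844387 -131.45659435]
```

View pics/crop2.png

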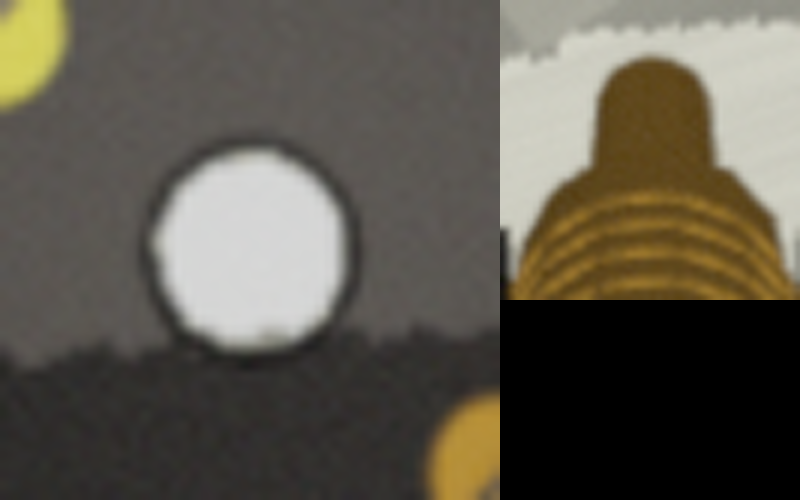

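Emit:
move_arm(rotation=[[0, 0, 0], [0, 0, 0], [0, 0, 0], [0, 0, 0], [0, 0, 0], [0, 0, 0], [0, 0, 0], [0, 0, 0]], linear=[[-15, 5, 0], [-25, 9, 0], [-20, 6, -10], [-10.2, 3.6, -20], [0, 0, -12], [0, 0, -5], [0, 0, 0], [0, 0, 0]], hand=[0.2, 0.2, 0.2, 0.2, 0.2, 0.2, 0.2, 0.2])

```text
t: 5.6
position: [533.4, -126.6, 142.1]
eef_rot: [[-0.941, 0.34, 0.0], [0.34, 0.941, -0.0], [-0.0, 0.0, -1.0]]
force: [0.1, 0.2, -3.4]
finger_gap: 25.6
grip_force: 60.0
```

```bash
cat > s.py <<'E'
from h import *
o=env.observe();print(round(o['t'],2),o['position'].round(2),'F',o['force'].round(2),'T',o['torque'].round(3),o['grip_force'],o['finger_gap'].round(1),o['eef_rot'][:,2].round(4))
E
python3 s.py
```

```text
Traceback (most recent call last):
  File "s.py", line 2, in <module>
    o=env.observe();print(round(o['t'],2),o['position'].round(2),'F',o['force'].round(2),'T',o['torque'].round(3),o['grip_force'],o['finger_gap'].round(1),o['eef_rot'][:,2].round(4))
                                                                                                                                  ^^^^^^^^^^^^^^^^^^^^^
AttributeError: 'float' object has no attribute 'round'
```

Emit:
move_arm(rotation=[[0, 0, 0], [0, 0, 0], [0, 0, 0], [0, 0, 0], [0, 0, 0], [0, 0, 0], [0, 0, 0]], linear=[[-0.5, 0, -3], [0, 0, -2], [0, 0, -1], [0, 0, -1], [0, 0, -1], [0, 0, 0], [0, 0, 0]], hand=[0.2, 0.2, 0.2, 0.2, 0.2, 0.2, 0.2])

```text
t: 6.3
position: [532.2, -126.6, 133.7]
eef_rot: [[-0.94, 0.34, 0.0], [0.34, 0.94, -0.0], [-0.0, -0.0, -1.0]]
force: [0.3, 0.0, -3.4]
finger_gap: 25.5
grip_force: 60.0
```

```bash
sed -i "s/o\['finger_gap'\].round(1)/o['finger_gap']/" s.py
python3 s.py
```

```text
6.3 [ 532.25 -126.61  133.68] F [ 0.31  0.04 -3.37] T [-0.105  0.029  0.054] 59.998759031295776 25.50995734512162 [ 1.e-04 -1.e-04 -1.e+00]
```

Emit:
move_arm(rotation=[[0, 0, 0], [0, 0, 0], [0, 0, 0], [0, 0, 0]], linear=[[0, 0, -1], [0, 0, -1], [0, 0, 0], [0, 0, 0]], hand=[0.2, 0.2, 0.2, 0.2])

```text
t: 6.7
position: [532.2, -126.7, 131.6]
eef_rot: [[-0.94, 0.34, 0.0], [0.34, 0.94, -0.0], [-0.0, -0.0, -1.0]]
force: [0.9, -1.9, -3.6]
finger_gap: 25.7
grip_force: 60.0
```

```bash
python3 s.py
```

```text
6.7 [ 532.24 -126.67  131.61] F [ 0.93 -1.92 -3.65] T [-0.49  -0.079 -0.016] 59.997968673706055 25.74416754755868 [ 0.e+00 -2.e-04 -1.e+00]
```

Emit:
move_arm(rotation=[[0, 0, 0], [0, 0, 0], [0, 0, 0], [0, 0, 0], [0, 0, 0]], linear=[[0.3, -0.6, 0], [0, 0, -1], [0, 0, -1], [0, 0, 0], [0, 0, 0]], hand=[0.2, 0.2, 0.2, 0.2, 0.2])

```text
t: 7.2
position: [532.6, -127.1, 129.9]
eef_rot: [[-0.94, 0.34, 0.0], [0.34, 0.94, 0.0], [-0.0, 0.0, -1.0]]
force: [-0.5, 0.1, 1.2]
finger_gap: 25.6
grip_force: 60.0
```

```bash
python3 s.py
```

```text
7.2 [ 532.64 -127.11  129.94] F [-0.52  0.12  1.22] T [0.124 0.162 0.009] 60.000693798065186 25.59251274582978 [ 4.e-04  1.e-04 -1.e+00]
```

Emit:
move_arm(rotation=[[0, 0, 0], [0, 0, 0], [0, 0, 0], [0, 0, 0], [0, 0, 0]], linear=[[0, 0, -1], [0, 0, -1], [0, 0, -1], [0, 0, 0], [0, 0, 0]], hand=[0.2, 0.2, 0.2, 0.2, 0.2])

```text
t: 7.7
position: [532.6, -127.2, 126.6]
eef_rot: [[-0.94, 0.34, 0.0], [0.34, 0.94, 0.0], [-0.0, 0.0, -1.0]]
force: [0.2, 0.4, 1.3]
finger_gap: 25.0
grip_force: 60.0
```

```bash
python3 s.py
```

```text
7.7 [ 532.56 -127.18  126.56] F [0.16 0.39 1.33] T [ 0.132 -0.11   0.03 ] 60.00066697597504 25.04637300301842 [ 0.e+00  1.e-04 -1.e+00]
```

Emit:
move_arm(rotation=[[0, 0, 0], [0, 0, 0], [0, 0, 0], [0, 0, 0], [0, 0, 0], [0, 0, 0]], linear=[[0, 0, -1], [0, 0, -1], [0, 0, -1], [0, 0, -1], [0, 0, -1], [0, 0, -1]], hand=[0.2, 0.2, 0.2, 0.2, 0.2, 0.2])

```text
t: 8.3
position: [532.6, -127.2, 120.6]
eef_rot: [[-0.94, 0.34, 0.0], [0.34, 0.94, 0.0], [-0.0, 0.0, -1.0]]
force: [-0.7, 0.6, 6.1]
finger_gap: 25.5
grip_force: 60.0
```

```bash
python3 s.py
```

```text
8.3 [ 532.57 -127.19  120.62] F [-0.69  0.6   6.06] T [ 0.257  0.01  -0.01 ] 60.00212073326111 25.47428107350801 [ 1.e-04  0.e+00 -1.e+00]
```

Emit:
move_arm(rotation=[[0, 0, 0], [0, 0, 0], [0, 0, 0], [0, 0, 0], [0, 0, 0], [0, 0, 0]], linear=[[0, 0, -1], [0, 0, -1], [0, 0, -1], [0, 0, -1], [0, 0, -1], [0, 0, -1]], hand=[0.2, 0.2, 0.2, 0.2, 0.2, 0.2])

```text
t: 8.9
position: [532.5, -127.2, 114.5]
eef_rot: [[-0.94, 0.34, -0.0], [0.34, 0.94, -0.0], [0.0, -0.0, -1.0]]
force: [-0.7, 0.1, 3.7]
finger_gap: 25.3
grip_force: 60.0
```

```bash
python3 s.py
```

```text
8.9 [ 532.5  -127.24  114.53] F [-0.72  0.11  3.67] T [-0.029  0.078  0.006] 60.001477003097534 25.34830640674213 [-1.e-04 -1.e-04 -1.e+00]
```

Emit:
move_arm(rotation=[[0, 0, 0], [0, 0, 0], [0, 0, 0], [0, 0, 0], [0, 0, 0], [0, 0, 0]], linear=[[0, 0, -1], [0, 0, -1], [0, 0, -1], [0, 0, -1], [0, 0, -1], [0, 0, 0]], hand=[0.2, 0.2, 0.2, 0.2, 0.2, 0.2])

```text
t: 9.5
position: [532.4, -127.1, 109.2]
eef_rot: [[-0.94, 0.34, -0.001], [0.34, 0.94, 0.0], [0.001, 0.0, -1.0]]
force: [-0.4, -1.7, -3.9]
finger_gap: 25.6
grip_force: 60.0
```

```bash
python3 s.py
```

```text
9.5 [ 532.36 -127.1   109.22] F [-0.39 -1.66 -3.89] T [-0.355  0.081 -0.038] 59.99739110469818 25.594676448011477 [-5.e-04  3.e-04 -1.e+00]
```

Emit:
move_arm(rotation=[[0, 0, 0], [0, 0, 0], [0, 0, 0], [0, 0, 0], [0, 0, 0]], linear=[[0, -0.3, -1], [0, 0, -1], [0, 0, -1], [0, 0, -1], [0, 0, 0]], hand=[0.2, 0.2, 0.2, 0.2, 0.2])

```text
t: 10.0
position: [532.5, -127.4, 105.4]
eef_rot: [[-0.94, 0.34, -0.0], [0.34, 0.94, 0.0], [0.0, 0.0, -1.0]]
force: [-0.3, 0.7, -3.8]
finger_gap: 25.4
grip_force: 60.0
```

```bash
python3 s.py
```

```text
10.0 [ 532.46 -127.41  105.43] F [-0.3   0.73 -3.79] T [-0.021 -0.011  0.019] 59.99854624271393 25.36583028579966 [-2.e-04  1.e-04 -1.e+00]
```

Emit:
move_arm(rotation=[[0, 0, 0], [0, 0, 0], [0, 0, 0], [0, 0, 0], [0, 0, 0], [0, 0, 0], [0, 0, 0], [0, 0, 0]], linear=[[0, 0, 2], [0, 0, 4], [0, 0, 5], [0, 0, 5], [0, 0, 5], [0, 0, 5], [0, 0, 5], [0, 0, 5]], hand=[0.2, 0.2, 0.2, 0.2, 0.2, 0.2, 0.2, 0.2])

```text
t: 10.8
position: [532.5, -127.5, 142.1]
eef_rot: [[-0.94, 0.34, 0.0], [0.34, 0.94, -0.0], [-0.0, -0.0, -1.0]]
force: [0.3, 0.0, -2.7]
finger_gap: 25.8
grip_force: 60.0
```

```bash
python3 s.py
```

```text
10.8 [ 532.54 -127.49  142.09] F [ 0.27  0.02 -2.67] T [0.032 0.027 0.009] 59.99861240386963 25.784426723884696 [ 0. -0. -1.]
```

Emit:
move_arm(rotation=[[0, 0, 0], [0, 0, 0], [0, 0, 0], [0, 0, 0], [0, 0, 0], [0, 0, 0]], linear=[[0, 0, 20], [10, -4, 20], [20, -8, 8], [25, -8, 0], [15, -4, 0], [0, 0, 0]], hand=[0.2, 0.2, 0.2, 0.2, 0.2, 0.2])

```text
t: 11.4
position: [603.6, -151.8, 189.2]
eef_rot: [[-0.94, 0.34, -0.001], [0.34, 0.94, 0.0], [0.001, -0.0, -1.0]]
force: [-0.3, 0.7, -3.0]
finger_gap: 25.4
grip_force: 60.0
```

```bash
python3 s.py
python3 - <<'E'
from h import *
a,c=snap('wrist','w3.png')
x=cv2.resize(a[0:220,160:400],(800,600),interpolation=cv2.INTER_CUBIC)
cv2.imwrite('pics/w3b.png',x)
E
```

```text
11.4 [ 603.57 -151.81  189.18] F [-0.27  0.67 -2.96] T [0.021 0.013 0.029] 59.99875724315643 25.351349100536137 [-7.e-04  2.e-04 -1.e+00]
```

View pics/w3b.png

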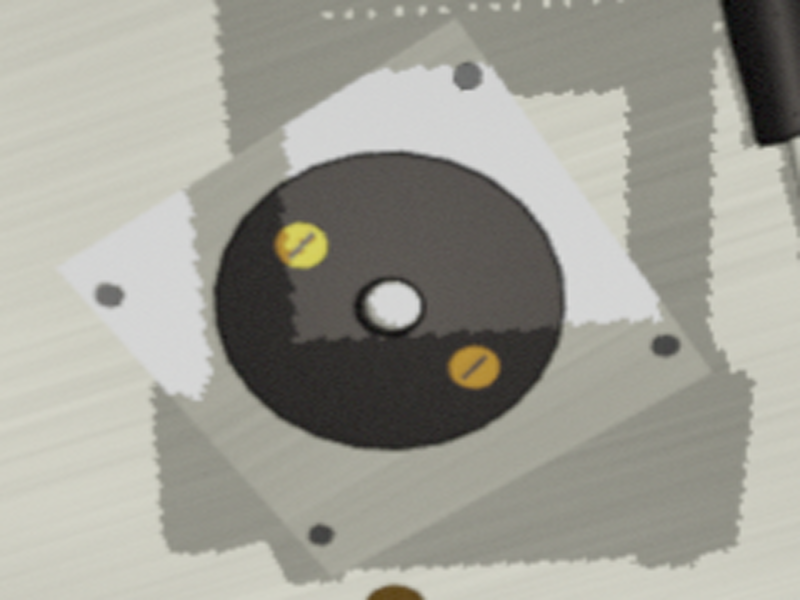

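Emit:
move_arm(rotation=[[0, 0, 0], [0, 0, 0], [0, 0, 0], [0, 0, 0], [0, 0, 0], [0, 0, 0], [0, 0, 0], [0, 0, 0], [0, 0, 0], [0, 0, 0], [0, 0, 0], [0, 0, 0]], linear=[[0.4, 20, 0], [0, 40, 0], [0, 45, 0], [0, 45, 0], [0, 45, 0], [0, 45, 0], [0, 45, 0], [0, 40, 0], [0, 30, 0], [0, 20.3, 0], [0, 0, -10], [0, 0, 0]], hand=[0.2, 0.2, 0.2, 0.2, 0.2, 0.2, 0.2, 0.2, 0.2, 0.2, 0.2, 0.2])

```text
t: 12.65
position: [601.9, 223.5, 178.1]
eef_rot: [[-0.941, 0.339, -0.002], [0.339, 0.941, -0.001], [0.002, -0.002, -1.0]]
force: [-0.7, -0.4, -4.3]
finger_gap: 25.3
grip_force: 60.0
```

Emit:
move_arm(rotation=[[0, 0, 0], [0, 0, 0], [0, 0, 0], [0, 0, 0], [0, 0, 0], [0, 0, 0], [0, 0, 0], [0, 0, 0]], linear=[[0, 0, -20], [0, 0, -20], [0, 0, -12], [0, 0, -6], [0, 0, -3], [0, 0, -2], [0, 0, 0], [0, 0, 0]], hand=[0.2, 0.2, 0.2, 0.2, 0.2, 0.2, 0.2, 0.2])

```text
t: 13.45
position: [603.2, 223.9, 117.3]
eef_rot: [[-0.94, 0.34, 0.001], [0.34, 0.94, 0.0], [-0.001, 0.0, -1.0]]
force: [-0.8, -0.2, -2.6]
finger_gap: 25.0
grip_force: 60.0
```

```bash
python3 s.py
```

```text
13.45 [603.15 223.89 117.27] F [-0.79 -0.16 -2.61] T [0.004 0.022 0.022] 59.998828768730164 24.975150032031795 [ 7.e-04  2.e-04 -1.e+00]
```

Emit:
move_arm(rotation=[[0, 0, 0], [0, 0, 0], [0, 0, 0], [0, 0, 0], [0, 0, 0]], linear=[[0, 0, -1], [0, 0, -1], [0, 0, -1], [0, 0, -1], [0, 0, 0]], hand=[0.2, 0.2, 0.2, 0.2, 0.2])

```text
t: 13.95
position: [602.9, 223.8, 112.5]
eef_rot: [[-0.94, 0.34, -0.0], [0.34, 0.94, -0.0], [0.0, -0.0, -1.0]]
force: [1.6, -0.5, -3.4]
finger_gap: 25.0
grip_force: 60.0
```

```bash
python3 s.py
```

```text
13.95 [602.93 223.76 112.49] F [ 1.58 -0.52 -3.42] T [-0.193 -0.156  0.005] 59.99869108200073 24.975061945984383 [-1.e-04 -2.e-04 -1.e+00]
```

Emit:
move_arm(rotation=[[0, 0, 0], [0, 0, 0], [0, 0, 0], [0, 0, 0], [0, 0, 0], [0, 0, 0], [0, 0, 0], [0, 0, 0]], linear=[[0.6, -0.2, 0], [0, 0, -4], [0, 0, -6], [0, 0, -6], [0, 0, -6], [0, 0, -6], [0, 0, -6], [0, 0, -4]], hand=[0.2, 0.2, 0.2, 0.2, 0.2, 0.2, 0.2, 0.2])

```text
t: 14.75
position: [603.4, 223.6, 73.9]
eef_rot: [[-0.94, 0.34, -0.001], [0.34, 0.94, -0.0], [0.0, -0.0, -1.0]]
force: [-2.5, -2.3, -0.7]
finger_gap: 25.3
grip_force: 60.0
```

```bash
python3 s.py
```

```text
14.75 [603.38 223.57  73.86] F [-2.51 -2.31 -0.68] T [-0.27   0.619  0.009] 59.99925971031189 25.27224007863774 [-5.e-04 -2.e-04 -1.e+00]
```

Emit:
move_arm(rotation=[[0, 0, 0], [0, 0, 0], [0, 0, 0], [0, 0, 0], [0, 0, 0], [0, 0, 0], [0, 0, 0]], linear=[[-0.5, -0.4, 0], [0, 0, -1], [0, 0, -1], [0, 0, -1], [0, 0, -1], [0, 0, 0], [0, 0, 0]], hand=[0.2, 0.2, 0.2, 0.2, 0.2, 0.2, 0.2])

```text
t: 15.45
position: [603.0, 223.2, 70.6]
eef_rot: [[-0.94, 0.34, -0.0], [0.34, 0.94, 0.0], [0.0, 0.0, -1.0]]
force: [0.9, -0.5, -3.0]
finger_gap: 25.5
grip_force: 60.0
```

```bash
python3 s.py
```

```text
15.45 [603.03 223.24  70.62] F [ 0.94 -0.45 -3.03] T [-0.049  0.049 -0.035] 59.99870002269745 25.49696858043983 [-0.  0. -1.]
```

Still hanging about 1.5 mm up; lower to contact and release.

Emit:
move_arm(rotation=[[0, 0, 0], [0, 0, 0], [0, 0, 0], [0, 0, 0], [0, 0, 0]], linear=[[0, 0, -0.7], [0, 0, -0.7], [0, 0, -0.4], [0, 0, 0], [0, 0, 0]], hand=[0.2, 0.2, 0.2, 0.2, 0.2])

```text
t: 15.95
position: [603.1, 223.2, 69.2]
eef_rot: [[-0.94, 0.34, 0.0], [0.34, 0.94, 0.0], [-0.0, 0.0, -1.0]]
force: [-2.0, 0.0, 3.0]
finger_gap: 25.4
grip_force: 60.0
```

```bash
python3 s.py
```

```text
15.95 [603.11 223.22  69.21] F [-1.96  0.02  3.04] T [-0.254  0.507  0.002] 60.00097095966339 25.382044490749543 [ 3.e-04  1.e-04 -1.e+00]
```

Emit:
move_arm(rotation=[[0, 0, 0], [0, 0, 0], [0, 0, 0], [0, 0, 0], [0, 0, 0], [0, 0, 0], [0, 0, 0], [0, 0, 0], [0, 0, 0], [0, 0, 0], [0, 0, 0], [0, 0, 0]], linear=[[0, 0, 0], [0, 0, 0], [0, 0, 0], [0, 0, 0], [0, 0, 0], [0, 0, 5], [0, 0, 15], [0, 0, 30], [0, 0, 40], [0, 0, 40], [0, 0, 20], [0, 0, 0]], hand=[0.3, 0.4, 0.5, 0.6, 0.65, 0.65, 0.65, 0.65, 0.65, 0.65, 0.65, 0.65], force=5)

```text
t: 17.15
position: [604.0, 223.5, 224.1]
eef_rot: [[-0.94, 0.34, 0.006], [0.34, 0.94, 0.002], [-0.005, 0.004, -1.0]]
force: [0.3, -0.1, 0.2]
finger_gap: 60.3
grip_force: 0.0
```

```bash
python3 s.py
python3 - <<'E'
from h import *
a,c=snap('wrist','w4.png');b,_=snap('scene','scene4.png')
x=cv2.resize(a,(800,600));y=cv2.resize(b[150:320,200:430],(400,300),interpolation=cv2.INTER_CUBIC)
cv2.imwrite('pics/w4b.png',np.hstack([cv2.resize(a,(400,300)),y]))
E
```

```text
17.15 [604.   223.53 224.13] F [ 0.27 -0.14  0.2 ] T [ 0.036 -0.03   0.002] 0.0 60.26925436509777 [ 0.006  0.002 -1.   ]
```

View pics/w4b.png

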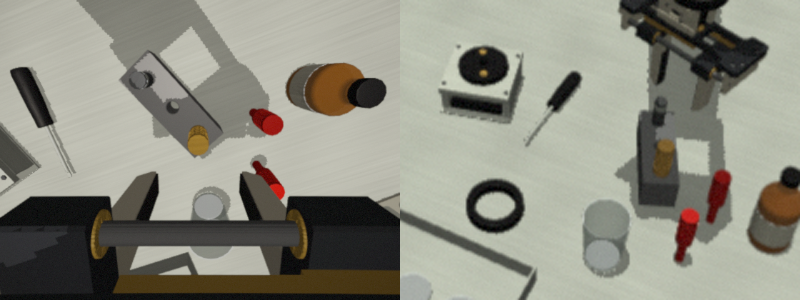

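The wrist view (left) shows the drift seated upright in its end hole at (198,140). The scene view (right) shows the lid still flat in the stand at (483,66), and the rest of the scene unmoved.

```bash
python3 -c "
from cell import env
print(env.finish_job())"
```

```text
the job is handed in; nothing more can be done
None
```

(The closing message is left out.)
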